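# Clear the jammed specimen tins at the feed-lane mouth

## Robot

A 6-joint arm with a two-finger parallel gripper is mounted at the origin on a cart in front of the work surface, level with it; the furniture and walls round the work are solid. World frame = base frame: x ahead of the robot, y to its left, z up, the work surface at z = 0. Lengths are in m, angles in rad, forces in N, time in s.
With the tool pointing down it reaches from about 0.3 to 0.875 m from the base axis. Payload 4.2 kg.
Tool frame: the origin (TCP) lies on the mounting face of the last link; the fingertips stand manip.tcp_to_tips ahead of it and the grasp point (between the pads) lies 155 mm ahead of it (manip.tcp_to_tips is the distance from the TCP to the fingertips, in m); z points along the fingers, y is the line along which they close (so a half turn about z gives the same grasp; the last joint's range is limited). The gripper opens to 85 mm and grips with 20 to 120 N. Pads are 22 mm wide; open, the fingers measure 114 mm over their backs; the gripper's body (76 mm by 85 mm) begins 54 mm behind the grasp point. The pads swing forward as they close: fully open they stand 13 mm farther back than shut.
Start: joints at [-0.02, 0.32, 1.565, -0, 1.257, -0.02], TCP at [0.575, 0, 0.405] pointing down, gripper open.
Joint ranges: [-3.11, 3.11], [-0.84, 2.01], [0.21, 2.61], [-1.34, 4.49], [0.05, 2.63], [-2.56, 2.56]. Speed limits (rad/s): [2.57, 2.57, 3.14, 3.14, 3.14, 3.14].

## Interface

Orientations are given as a 3x3 rotation matrix whose columns are the frame's x, y, z axes.
In Python, from rig import manip gives the robot as it stands.
- The arm moves only by the tool move_arm, never from a script. Its argument "targets" is a list of rows, each an object of numbers: "rx", "ry", "rz": the turn, a rotation vector about the world's x, y, z in degrees; "x", "y", "z": the shift along the world's x, y, z in m; "claw": the opening, from 0 (shut) to 1 (fully open). In form: [{"rx": .., "ry": .., "rz": .., "x": .., "y": .., "z": .., "claw": ..}, ...]. A call has 1 to 5 rows; each row is the pose to reach, as a shift and turn from the pose commanded when the call began; what a row does not reach only later rows make up. A row lasts 1/10 s, in which the tool goes at most 50 mm and 8.59 degrees, less where a joint would pass 70% of its speed; a pose out of reach is approached as far as the arm can. A call with a gripper value outside its range is refused whole. The fingers move at their own pace and stop on an object; "grip_force" is the grip in N (left out, the last holds). Time passes only in rows, so rows that repeat a pose let the fingers close. It gives the time, the measured TCP pose, the force, the opening and the grip force at its end, in the units of the state.
- manip.read_state(): the state, without advancing time (a new reading comes with each control period).
- manip.capture(name): name is "scene" or "side" or "wrist"; returns a dict with "img" (420x560x3 uint8, blue, green, red), "range_z" (420x560 float32, m along the optical axis (not along the pixel's ray), 0 where there is no reading), "camera_matrix" (3x3 intrinsics, pixels), "dist_coeffs" ([k1, k2, p1, p2, k3] as OpenCV has them; the pictures are not rectified), "xyz" and "orientation" of the camera in the world. Camera axes: x right, y up, looking along -z (the intrinsics and any distortion apply to the point x, -y, -z); pixel columns grow to the right and rows downward; lengths in m; the calibration is good to about 2 mm. A picture is of the moment at which its call begins.
- manip.hand_in(): hands the job in; it is judged then, once.
The state is a dict: "t": time; "joint_positions": joint angles; "qd": joint speeds; "tau": joint torques, N m; "ee_pos": TCP position; "ee_rot": TCP orientation; "ft_force": force on the tool from outside, world axes, zero at the start; "torque": the same for the moment, N m; "opening": opening from 0.0 (shut) to 1.0 (fully open); "grasp_force": force on a finger pad.
Only numpy, scipy, OpenCV 4.12 (cv2) and the standard library are available. Lean on these libraries where they do the work, as an engineer would, in place of code of your own. Each camera call takes 0.05 s, during which the arm holds its last target. There are 200 camera calls.

## Task

Two lidded tins have jammed side by side at the mouth of the feed lane. Nudge the tin that blocks the mouth back off it, ease it round into line so that the tins stand one behind the other, then feed both through with the blue pusher until you feel the front tin press against the end stop hidden under the grey hood. Slide the tins and never lift them, push gently (anything near 20 N dents a tin), and leave the glassware and the bottle alone.

Things in the scene. Friction and masses are not known exactly. Their poses are not given: they have to be found in the camera images.
- tray: Fixed aluminium feed tray with black rails; floor 5 mm, rail tops 30 mm above the bench. Origin: lane centre line, at the lane's mouth, bench height. y points back from the mouth into the open hopper (tins are fed towards -y); x points across, away from the robot at yaw 0. Lane: y < 0, 64 mm wide (x -32 to +32). Hopper: to an edge rail at x = -125; open at the back, floor ends at y = 190 mm.
- nose (a point): Top centre of the round steel nose (4 mm radius) at the start of the lane wall on the -x side; at (-36, 0) mm of the tray. The wall (8 mm thick) runs from it towards -y; the tray floor on its outer side (x < -40) is free. A tin clears the nose while its centre is more than 34 mm behind the mouth (y > 34).
- guide_rail (a point): Top centre of a low red guide rail in the hopper, along y at x = -78, y = 20 to 86 mm of the tray, 8 mm wide, top only 18 mm above the bench: a fingertip held higher passes over it. A tin lodged between nose and rail (centre near (-43, 35)) blocks the mouth; pushing the other tin on only wedges both. It can be nudged straight back (+y), shoving the other tin and the pusher back.
- fence_end (a point): Hopper end of the straight fence on the +x side, top of its inner face, at (32, 180) mm of the tray. The inner face x = +32 runs along hopper and lane, 30 mm high.
- pusher (a joint): Slide of the blue pusher plate along the fence, in line with the lane, in m: its front face (to the tins) is at y = 165 mm minus this value, so it grows towards the lane; range 0 to 0.19. It stays where left and yields either way at about 3 N, tins included about 4 N. Plate 58 mm wide (x = -29 to +29), 8 mm thick, 8 to 52 mm above the bench.
- pusher_back (a point): Centre of the pusher plate's back face (the face to push on, towards +y of the tray), 30 mm above the bench.
- receiver: Fixed grey hood over the lane's end, same origin and axes as the tray, from y = -72 to -154 mm, its top 60 mm and its ceiling 56 mm above the bench. Inside, out of sight, stands a rigid rubber-faced end stop, set anew each time: its face lies anywhere from y = -112 to -132 mm and can only be found by feel. Seated, the two tins take up the 120 mm before it.
- tin_red: Loose round aluminium tin with lid and a red disc on the lid, 60 mm in diameter, 40 mm high, about 0.12 kg. Origin: centre of its underside, its z axis up. Either tin can be the one lodged at the mouth.
- tin_green: The same tin with a green disc on its lid. Origin: centre of its underside. With the tins touching, the nudged-back blocker must go round the other on an arc (forward as it goes across, without getting caught on the nose); pushed square across it binds against the other tin and the fence.
- sample_20: Loose white sample bottle with a black cap, 37 x 37 x 81 mm, standing on the bench beyond the fence; bystander. Origin: centre of its underside.
- beaker_50: Loose small clear beaker, 46 x 46 x 56 mm, standing near the hood on the robot's side; bystander. Origin: centre of its underside.
- flask_25: Loose small volumetric flask with a green stopper, 41 x 41 x 123 mm, beyond the fence; bystander. Origin: centre of its underside.
Mind the look-alikes: they are no part of the job. Leave any pink or yellow look-alike of the tin_green alone. What is shaped like the tin_red but purple is not meant.

How it is judged:
By the outcome, as a careful person would: the job done as asked, in the order asked, and still so for the second after the job is handed in, with the robot touching nothing.
It also fails if it takes over 67 s, if anything falls off the work surface, if the arm or the gripper's body presses on something with over 40 N, if the wrist force passes 120 N, or if a joint passes its speed limit or range.

## Working session

There is one attempt and no reset: what is moved stays moved. The work goes in short steps, Python scripts to look and compute and a tool call to move; the robot and the scene stay as the last step left them, time stands still between calls to the robot, and variables do not carry over. Pictures are saved under pics/ and viewed, at most 10 in all, crops included, and the job is handed in when it is done.

Besides the shell and the picture viewer there is one more tool, called after "Emit:" as a command line: name --argument value ..., lists and objects as JSON in quotes. move_arm: Moves the arm, as the interface text tells. Its arguments: {"type":"object","properties":{"targets":{"type":"array"},"grip_force":{"type":"number"}},"required":["targets"]}

```bash
mkdir -p pics
cat > h.py <<'E'
import numpy as np, cv2
from rig import manip
def cap(n,f=None):
    c=manip.capture(n)
    if f: cv2.imwrite('pics/'+f,c['img'])
    np.savez('pics/'+n+'.npz',**{k:np.array(v) for k,v in c.items()})
    return c
def load(n): return dict(np.load('pics/'+n+'.npz'))
def px(c,u,v,z=None):
    K=c['camera_matrix'];p=cv2.undistortPoints(np.array([[[u,v]]],float),K,c['dist_coeffs'])[0,0]
    d=np.array([p[0],-p[1],-1.]);R=c['orientation'];o=c['xyz']
    w=R@d
    if z is None: return o+w*c['range_z'][int(v),int(u)]
    return o+w*(z-o[2])/w[2]
E
python3 - <<'E'
from h import *
a=cap('scene','scene.png');b=cap('side','side.png');s=manip.read_state()
print(manip.tcp_to_tips,a['xyz'],b['xyz'],s['ee_pos'],s['ee_rot'],s['ft_force'],s['t'])
E
```

```text
0.1734 [-0.07535664 -0.49273134  0.42002532] [0.37764079 0.82168083 0.63654859] [5.74856537e-01 1.08560673e-05 4.03982176e-01] [[ 2.11865845e-06  9.99998750e-01 -1.58136883e-03]
 [ 9.99999999e-01 -2.05624733e-06  3.94681413e-05]
 [ 3.94648403e-05 -1.58136891e-03 -9.99998749e-01]] [ 0.33739013  0.13986178 -0.22033038] 0.1
```

View pics/scene.png

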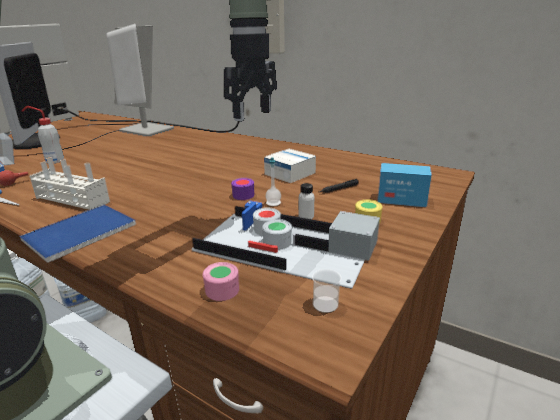

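View pics/side.png

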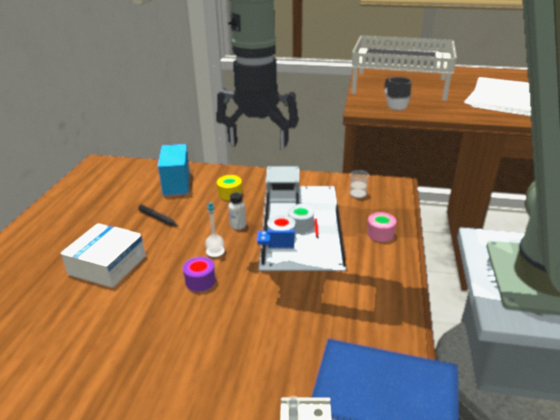

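Green is the blocker at the nose (scene ~(277,228), side ~(301,213)); red stands at the fence (267,216) with the blue pusher behind it.

Run:
```python
from h import *
w=cap('wrist')
a=load('scene');b=load('side')
A=cv2.resize(a['img'][195:285,185:385],None,fx=4,fy=4,interpolation=cv2.INTER_CUBIC)
B=cv2.resize(b['img'][160:280,250:350],None,fx=5,fy=5,interpolation=cv2.INTER_CUBIC)
cv2.imwrite('pics/a4.png',A);cv2.imwrite('pics/b4.png',B);cv2.imwrite('pics/w.png',w['img'])
for n,c,u,v in [('green',a,277,227),('red',a,266,215),('hood',a,355,222)]: print(n,px(c,u,v))
for n,c,u,v in [('green',b,301,213),('red',b,281,223),('hood',b,283,172),('guide',b,317,228)]: print(n,px(c,u,v))
```

```text
green [ 0.50476936 -0.10396839  0.04398934]
red [ 0.53700067 -0.05473113  0.04466762]
hood [ 0.57705602 -0.24082457  0.05949735]
green [ 0.50345599 -0.09153191  0.04434138]
red [ 0.5400446  -0.04384849  0.04518712]
hood [ 0.57151945 -0.24726719  0.05984871]
guide [ 0.46526825 -0.07759958  0.01758112]
```

View pics/b4.png

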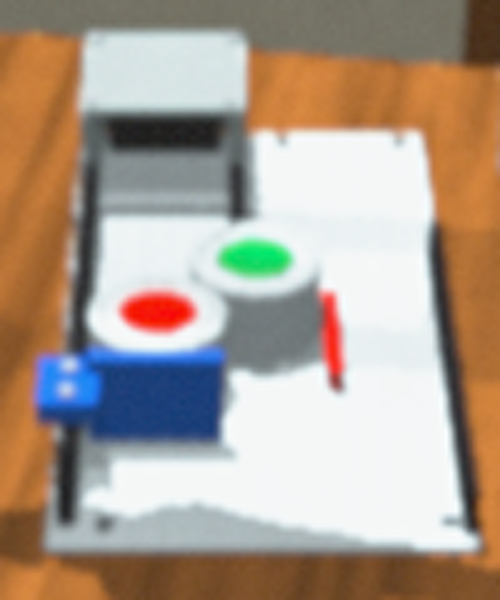

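View pics/a4.png

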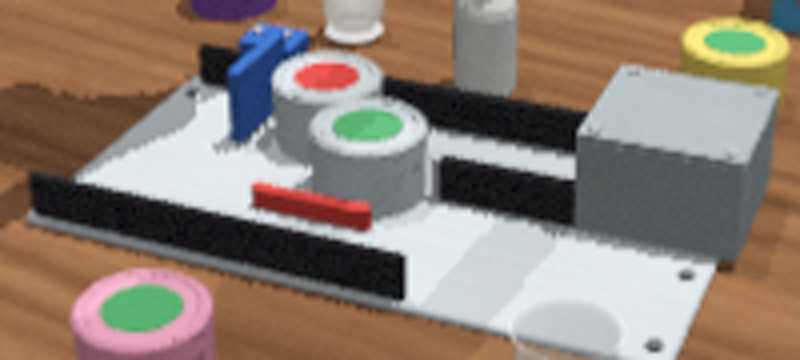

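Emit:
move_arm --targets '[{"y":-0.03,"x":-0.02,"claw":0},{"y":-0.07,"x":-0.04,"claw":0},{"y":-0.09,"x":-0.06,"claw":0},{"y":-0.09,"x":-0.06,"claw":0}]'

```text
invalid input
```

Run:
```python
from h import *
w=cap('wrist','w1.png');print(w['xyz'],w['orientation'])
s=manip.read_state();print(s['ee_pos'],s['opening'])
```

```text
[0.57480804 0.08269841 0.37442733] [[ 9.99998282e-01 -1.04796812e-03  1.52883357e-03]
 [ 4.98016270e-04  9.46404776e-01  3.22982587e-01]
 [-1.78537084e-03 -3.22981271e-01  9.46403672e-01]]
[ 5.74921043e-01 -1.54097656e-06  4.04205925e-01] 0.9987115388302089
```

View pics/w1.png

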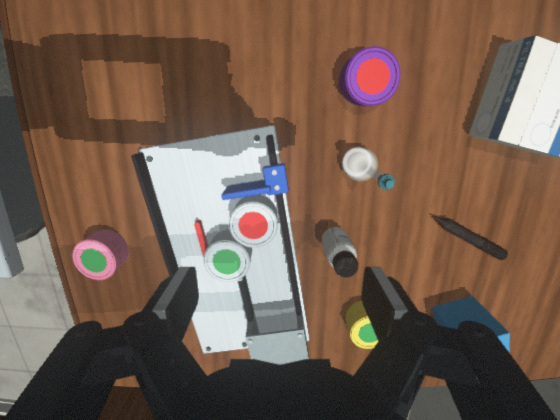

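The wrist view shows the tray almost from above: green lid (227,262), red (253,224), pusher (245,190), fence along (270,140)–(305,335). Enlarge.

Run:
```python
from h import *
w=load('wrist')
cv2.imwrite('pics/w1c.png',cv2.resize(w['img'][120:360,130:320],None,fx=2.5*1,fy=2.5,interpolation=cv2.INTER_CUBIC))
hsv=cv2.cvtColor(w['img'],cv2.COLOR_BGR2HSV)
for n,lo,hi,box in [('green',(45,80,60),(85,255,255),(205,240,250,290)),('red',(0,120,80),(8,255,255),(230,200,280,250)),('guide',(0,120,80),(8,255,255),(190,210,212,262))]:
    m=cv2.inRange(hsv,lo,hi);k=np.zeros_like(m);k[box[1]:box[3],box[0]:box[2]]=1;m=m*k
    ys,xs=np.nonzero(m);z=.018 if n=='guide' else .045
    print(n,len(xs),xs.mean(),ys.mean(),px(w,xs.mean(),ys.mean(),z),px(w,xs.mean(),ys.mean()))
    if n=='guide':
        P=np.array([px(w,x,y,z)[:2] for x,y in zip(xs,ys)]);l=cv2.fitLine(P.astype(np.float32),cv2.DIST_L2,0,.01,.01).ravel();print(l,P[P[:,1].argmin()],P[P[:,1].argmax()])
```

```text
green 517 226.17214700193423 261.47001934235976 [ 0.50608542 -0.09937277  0.045     ] [ 0.50622457 -0.09900412  0.04566701]
red 582 252.7422680412371 225.04982817869416 [ 0.54157038 -0.04927697  0.045     ] [ 0.54158147 -0.04923293  0.04510992]
guide 146 200.17808219178082 236.03424657534248 [ 0.46779769 -0.07610503  0.018     ] [ 0.46826342 -0.07541388  0.01955126]
[ 0.12986778 -0.9915313   0.4678067  -0.0762273 ] [ 0.46937313 -0.10143434] [ 0.46538451 -0.05595654]
```

View pics/w1c.png

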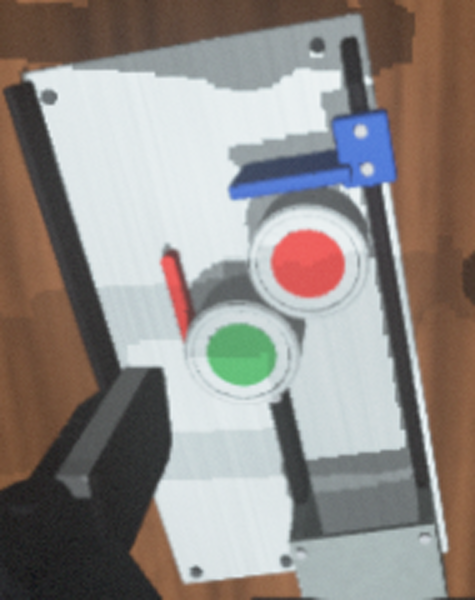

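Run:
```python
from h import *
from scipy.optimize import least_squares as LS
w=load('wrist')
q=lambda x,y,z:px(w,x/2.5+130-.3,y/2.5+120-.3,z)[:2]
# (point, known x or None, known y or None)
O=[(q(343,42,.03),32,180),(q(415,488,.03),32,None),(q(33,85,.03),-125,None),(q(113,360,.03),-125,None),(q(308,498,.03),-32,None),
(q(25,75,.005),None,190),(q(360,15,.005),None,190),(q(290,541,.06),None,-72),(q(432,521,.06),None,-72),
(np.array([.4678,-.0762]),-78,None),(np.array([.46538,-.05596]),None,86)]
def loc(p,t):
    c,s=np.cos(t[2]),np.sin(t[2]);d=(np.asarray(p)-t[:2])*1000
    return np.array([c*d[0]+s*d[1],-s*d[0]+c*d[1]])
def f(t):
    r=[]
    for p,x,y in O:
        l=loc(p,t)
        if x is not None:r.append(l[0]-x)
        if y is not None:r.append(l[1]-y)
    return r
r=LS(f,[.53,-.13,.13],loss='soft_l1',x_scale=[.01,.01,.1]);t=r.x;np.save('tray.npy',t)
print(t,np.degrees(t[2]),np.round(f(t),1))
for n,p in [('green',(.5061,-.0994)),('red',(.5416,-.0493)),('guide',(.4678,-.0762))]:print(n,loc(p,t))
# pusher plate top front edge z=.052
for p in [(232,199),(350,180)]:print('pf',loc(q(*p,.052),t))
for p in [(232,188),(335,155)]:print('pb',loc(q(*p,.052),t))
```

```text
[ 0.55642901 -0.12839649  0.15675983] 8.98167691371383 [-0.4  0.2 -1.8  7.5  5.9  0.1 -1.4 -0.2  0.1  1.9 -1.4 -0.2]
green [-45.18499514  36.49824111]
red [-2.29874321 80.44172066]
guide [-79.39342128  65.39311231]
pf [-29.8861323  120.03021181]
pf [ 25.58744534 120.47870698]
pb [-28.73731294 125.2014102 ]
pb [ 20.82617062 133.08661918]
```

Emit:
move_arm --targets '[{"rx":0,"ry":0,"rz":2,"x":-0.012,"y":-0.031,"z":-0.02,"claw":0},{"rx":0,"ry":0,"rz":4,"x":-0.024,"y":-0.063,"z":-0.04,"claw":0},{"rx":0,"ry":0,"rz":6,"x":-0.036,"y":-0.095,"z":-0.06,"claw":0},{"rx":0,"ry":0,"rz":8,"x":-0.048,"y":-0.127,"z":-0.08,"claw":0},{"rx":0,"ry":0,"rz":9,"x":-0.06,"y":-0.157,"z":-0.1,"claw":0}]' --grip_force 20

```text
t: 0.7
ee_pos: [0.5143, -0.1582, 0.304]
ee_rot: [[-0.158, 0.988, 0.0], [0.988, 0.158, -0.0], [-0.0, 0.0, -1.0]]
ft_force: [1.2, 0.3, 0.1]
opening: 0.142
grasp_force: 0.0
```

Emit:
move_arm --targets '[{"rx":0,"ry":0,"rz":0,"x":0,"y":0,"z":-0.03,"claw":0},{"rx":0,"ry":0,"rz":0,"x":0,"y":0,"z":-0.06,"claw":0},{"rx":0,"ry":0,"rz":0,"x":0,"y":0,"z":-0.085,"claw":0},{"rx":0,"ry":0,"rz":0,"x":0,"y":0,"z":-0.0955,"claw":0},{"rx":0,"ry":0,"rz":0,"x":0,"y":0,"z":-0.0955,"claw":0}]'

```text
t: 1.2
ee_pos: [0.5146, -0.1569, 0.2079]
ee_rot: [[-0.156, 0.988, -0.003], [0.988, 0.156, 0.001], [0.002, -0.003, -1.0]]
ft_force: [-0.3, -0.0, 0.6]
opening: 0.003
grasp_force: 0.0
```

Run:
```python
from h import *
b=cap('side');
cv2.imwrite('pics/b5.png',cv2.resize(b['img'][130:280,220:370],None,fx=4,fy=4,interpolation=cv2.INTER_CUBIC))
s=manip.read_state();print(s['ee_pos'],s['opening'],s['ft_force'])
```

```text
[ 0.51522296 -0.15700188  0.20923415] -0.003861686945233269 [ 0.33945853 -0.27126431  0.43625661]
```

View pics/b5.png

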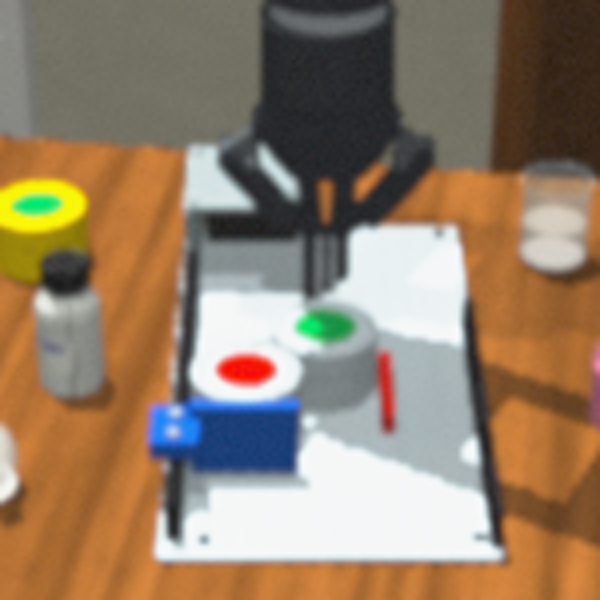

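Fingers stand behind the wall in front of the green tin (crop (325,290)), clear of everything. Push back along tray +y.

Emit:
move_arm --targets '[{"rx":0,"ry":0,"rz":0,"x":-0.0008,"y":0.005,"z":0,"claw":0},{"rx":0,"ry":0,"rz":0,"x":-0.0016,"y":0.01,"z":0,"claw":0},{"rx":0,"ry":0,"rz":0,"x":-0.0022,"y":0.014,"z":0,"claw":0},{"rx":0,"ry":0,"rz":0,"x":-0.0027,"y":0.017,"z":0,"claw":0},{"rx":0,"ry":0,"rz":0,"x":-0.0031,"y":0.02,"z":0,"claw":0}]'

```text
t: 1.75
ee_pos: [0.5119, -0.1366, 0.2096]
ee_rot: [[-0.157, 0.988, 0.001], [0.988, 0.157, -0.0], [-0.0, 0.001, -1.0]]
ft_force: [-0.5, -1.5, 0.6]
opening: -0.002
grasp_force: 0.3
```

Emit:
move_arm --targets '[{"rx":0,"ry":0,"rz":0,"x":-0.0004,"y":0.0025,"z":0,"claw":0},{"rx":0,"ry":0,"rz":0,"x":-0.0008,"y":0.005,"z":0,"claw":0},{"rx":0,"ry":0,"rz":0,"x":-0.0012,"y":0.0075,"z":0,"claw":0},{"rx":0,"ry":0,"rz":0,"x":-0.0016,"y":0.01,"z":0,"claw":0}]'

```text
t: 2.15
ee_pos: [0.5104, -0.1269, 0.2093]
ee_rot: [[-0.156, 0.988, 0.001], [0.988, 0.156, -0.0], [-0.0, 0.001, -1.0]]
ft_force: [-0.1, 0.2, 0.3]
opening: 0.001
grasp_force: 0.4
```

```bash
cat >> h.py <<'E'
T=np.array([.5555,-.1285,.1568])
def loc(p):
    c,s=np.cos(T[2]),np.sin(T[2]);d=(np.asarray(p)[:2]-T[:2])*1000
    return np.round([c*d[0]+s*d[1],-s*d[0]+c*d[1]],1)
def track(cams=('side','scene','wrist')):
    for n in cams:
        c=cap(n);hsv=cv2.cvtColor(c['img'],cv2.COLOR_BGR2HSV)
        for k,lo,hi in [('green',(45,80,60),(85,255,255)),('red',(0,150,80),(8,255,255))]:
            m=cv2.inRange(hsv,lo,hi);N,L,st,ce=cv2.connectedComponentsWithStats(m)
            for i in range(1,N):
                if st[i,4]<40: continue
                l=loc(px(c,*ce[i],.045))
                if abs(l[0])<72 and -75<l[1]<170: print(n,k,st[i,4],l)
    s=manip.read_state();print('tip',loc(s['ee_pos']),s['ee_pos'],s['ft_force'].round(1) if hasattr(s['ft_force'],'round') else s['ft_force'],s['t'])
E
python3 -c "
from h import *
track()"
```

```text
side green 99 [-46.  50.]
side red 74 [-0.1 89.1]
scene green 98 [-44.8  46.7]
scene red 69 [ 1.7 85.6]
wrist green 4049 [-44.8  50.2]
wrist red 4418 [ 2.  89.4]
tip [-44.5   8.8] [ 0.51017311 -0.12680267  0.20915703] [-0.4  0.5 -0.5] 2.3
```

Emit:
move_arm --targets '[{"rx":0,"ry":0,"rz":0,"x":-0.0005,"y":0.003,"z":0,"claw":0},{"rx":0,"ry":0,"rz":0,"x":-0.001,"y":0.006,"z":0,"claw":0},{"rx":0,"ry":0,"rz":0,"x":-0.0014,"y":0.009,"z":0,"claw":0},{"rx":0,"ry":0,"rz":0,"x":-0.0019,"y":0.012,"z":0,"claw":0},{"rx":0,"ry":0,"rz":0,"x":-0.0022,"y":0.014,"z":0,"claw":0}]'

```text
t: 2.8
ee_pos: [0.5095, -0.1138, 0.2103]
ee_rot: [[-0.157, 0.988, 0.006], [0.988, 0.157, -0.003], [-0.004, 0.005, -1.0]]
ft_force: [3.1, -6.7, 1.8]
opening: -0.003
grasp_force: 3.1
```

```bash
python3 -c "
from h import *
track(['wrist'])"
```

```text
wrist green 4030 [-45.4  61.8]
wrist red 3926 [  3.4 100.4]
tip [-43.2  22. ] [ 0.50938538 -0.11356691  0.21021445] [ 2.8 -5.2  2.5] 2.85
```

Emit:
move_arm --targets '[{"rx":0,"ry":0,"rz":0,"x":-0.0003,"y":0.002,"z":0,"claw":0},{"rx":0,"ry":0,"rz":0,"x":-0.0006,"y":0.004,"z":0,"claw":0},{"rx":0,"ry":0,"rz":0,"x":-0.0009,"y":0.006,"z":0,"claw":0},{"rx":0,"ry":0,"rz":0,"x":-0.0012,"y":0.008,"z":0,"claw":0}]'

```text
t: 3.25
ee_pos: [0.5084, -0.1059, 0.2103]
ee_rot: [[-0.157, 0.988, 0.006], [0.988, 0.157, -0.003], [-0.004, 0.005, -1.0]]
ft_force: [2.6, -6.5, 2.8]
opening: -0.001
grasp_force: 3.2
```

```bash
python3 -c "
from h import *
track(['wrist'])"
```

```text
wrist green 4034 [-45.5  69.8]
wrist red 3860 [  3.6 108.4]
tip [-43.1  30. ] [ 0.50822332 -0.10560918  0.21024536] [ 3.1 -5.2  2.4] 3.3
```

Emit:
move_arm --targets '[{"rx":0,"ry":0,"rz":0,"x":0.0012,"y":-0.008,"z":0,"claw":0},{"rx":0,"ry":0,"rz":0,"x":0.0012,"y":-0.008,"z":0.04,"claw":0},{"rx":0,"ry":0,"rz":0,"x":-0.02,"y":0.02,"z":0.05,"claw":0},{"rx":0,"ry":0,"rz":0,"x":-0.045,"y":0.05,"z":0.05,"claw":0},{"rx":0,"ry":0,"rz":0,"x":-0.0546,"y":0.0655,"z":0.05,"claw":0}]'

```text
t: 3.8
ee_pos: [0.4496, -0.0383, 0.2591]
ee_rot: [[-0.156, 0.988, -0.004], [0.988, 0.156, 0.001], [0.002, -0.003, -1.0]]
ft_force: [0.4, 1.3, -0.9]
opening: 0.001
grasp_force: 0.0
```

Emit:
move_arm --targets '[{"rx":0,"ry":0,"rz":0,"x":0,"y":0,"z":0,"claw":0},{"rx":0,"ry":0,"rz":0,"x":0,"y":0,"z":-0.025,"claw":0},{"rx":0,"ry":0,"rz":0,"x":0,"y":0,"z":-0.05,"claw":0},{"rx":0,"ry":0,"rz":0,"x":0,"y":0,"z":-0.052,"claw":0},{"rx":0,"ry":0,"rz":0,"x":0,"y":0,"z":-0.052,"claw":0}]'

```text
t: 4.3
ee_pos: [0.4527, -0.04, 0.2069]
ee_rot: [[-0.156, 0.988, -0.001], [0.988, 0.156, 0.0], [0.0, -0.001, -1.0]]
ft_force: [0.6, -0.2, -0.2]
opening: -0.002
grasp_force: 0.0
```

```bash
python3 -c "
from h import *
track(['wrist','side'])
b=load('side')
cv2.imwrite('pics/b6.png',cv2.resize(b['img'][130:280,220:370],None,fx=4,fy=4,interpolation=cv2.INTER_CUBIC))"
```

```text
wrist green 74 [-35.4  81.9]
wrist green 85 [-38.4  56.6]
wrist red 2867 [  0.8 108.3]
side green 106 [-46.2  68.7]
side red 77 [-1.000e-01  1.086e+02]
tip [-87.4 103.5] [ 0.45303399 -0.03989247  0.2079473 ] [ 0.1 -0.3  0.3] 4.4
```

View pics/b6.png

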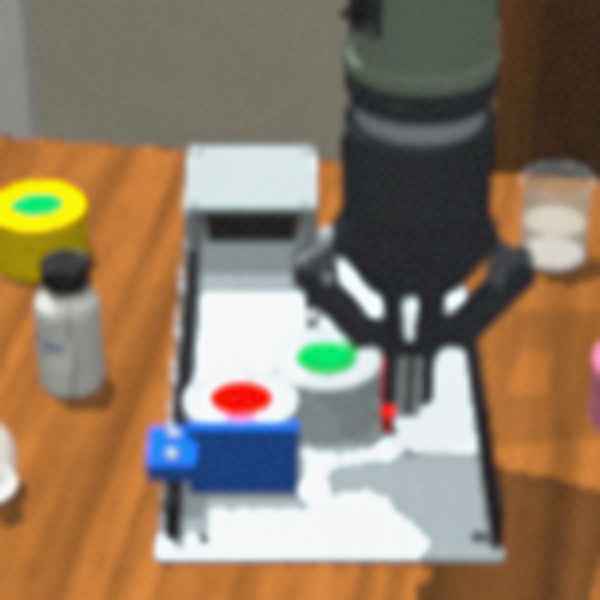

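Emit:
move_arm --targets '[{"rx":0,"ry":0,"rz":0,"x":0.0045,"y":-0.002,"z":0,"claw":0},{"rx":0,"ry":0,"rz":0,"x":0.0087,"y":-0.0037,"z":0,"claw":0},{"rx":0,"ry":0,"rz":0,"x":0.0115,"y":-0.007,"z":0,"claw":0},{"rx":0,"ry":0,"rz":0,"x":0.0145,"y":-0.0105,"z":0,"claw":0},{"rx":0,"ry":0,"rz":0,"x":0.0174,"y":-0.0142,"z":0,"claw":0}]'

```text
t: 4.9
ee_pos: [0.47, -0.054, 0.2074]
ee_rot: [[-0.156, 0.988, 0.0], [0.988, 0.156, -0.0], [-0.0, 0.0, -1.0]]
ft_force: [0.0, 0.4, -0.1]
opening: -0.006
grasp_force: 0.2
```

```bash
python3 -c "
from h import *
track(['side'])"
```

```text
side green 102 [-39.4  59.9]
side red 78 [  0.  108.8]
tip [-72.4  86.4] [ 0.47049227 -0.05441726  0.20736788] [-0.1 -0.5  0.6] 4.95
```

Emit:
move_arm --targets '[{"rx":0,"ry":0,"rz":0,"x":0.004,"y":-0.003,"z":0,"claw":0},{"rx":0,"ry":0,"rz":0,"x":0.008,"y":-0.006,"z":0,"claw":0},{"rx":0,"ry":0,"rz":0,"x":0.012,"y":-0.0085,"z":0,"claw":0},{"rx":0,"ry":0,"rz":0,"x":0.017,"y":-0.011,"z":0,"claw":0},{"rx":0,"ry":0,"rz":0,"x":0.022,"y":-0.013,"z":0,"claw":0}]'

```text
t: 5.45
ee_pos: [0.4922, -0.0669, 0.2072]
ee_rot: [[-0.156, 0.988, 0.0], [0.988, 0.156, -0.0], [-0.0, 0.0, -1.0]]
ft_force: [-0.4, 0.4, 0.5]
opening: 0.003
grasp_force: 0.1
```

```bash
python3 -c "
from h import *
track(['side'])"
```

```text
side green 101 [-20.1  43.2]
side red 80 [ -0.2 108.5]
tip [-52.1  70.3] [ 0.49306598 -0.06715802  0.20734466] [ 1.5 -0.8  0.6] 5.5
```

Emit:
move_arm --targets '[{"rx":0,"ry":0,"rz":0,"x":-0.01,"y":-0.0016,"z":0,"claw":0},{"rx":0,"ry":0,"rz":0,"x":-0.0095,"y":-0.012,"z":0,"claw":0},{"rx":0,"ry":0,"rz":0,"x":-0.007,"y":-0.0263,"z":0,"claw":0},{"rx":0,"ry":0,"rz":0,"x":-0.004,"y":-0.026,"z":0,"claw":0},{"rx":0,"ry":0,"rz":0,"x":0,"y":-0.0254,"z":0,"claw":0}]'

```text
t: 6.0
ee_pos: [0.4919, -0.0928, 0.2073]
ee_rot: [[-0.155, 0.988, 0.0], [0.988, 0.155, 0.0], [0.0, 0.0, -1.0]]
ft_force: [-0.2, -0.3, -0.1]
opening: -0.004
grasp_force: 0.2
```

Emit:
move_arm --targets '[{"rx":0,"ry":0,"rz":0,"x":0.004,"y":0.0006,"z":0,"claw":0},{"rx":0,"ry":0,"rz":0,"x":0.008,"y":0.0013,"z":0,"claw":0},{"rx":0,"ry":0,"rz":0,"x":0.011,"y":0.0017,"z":0,"claw":0},{"rx":0,"ry":0,"rz":0,"x":0.014,"y":0.0022,"z":0,"claw":0}]'

```text
t: 6.4
ee_pos: [0.506, -0.0896, 0.2072]
ee_rot: [[-0.157, 0.988, -0.0], [0.988, 0.157, 0.0], [0.0, -0.0, -1.0]]
ft_force: [-0.1, -0.3, 0.2]
opening: 0.001
grasp_force: 0.2
```

```bash
python3 -c "
from h import *
track(['side','scene','wrist'])"
```

```text
side green 95 [-1.  43.6]
side red 78 [  0.  108.8]
scene green 70 [ 2.6 37.1]
scene red 49 [ -0.9 107.1]
wrist green 2817 [ 1.4 44.1]
wrist red 4106 [  1.9 107.9]
tip [-42.9  46. ] [ 0.5059082  -0.08973199  0.20720683] [0.7 0.3 0.5] 6.55
```

Emit:
move_arm --targets '[{"rx":0,"ry":0,"rz":0,"x":-0.01,"y":-0.0016,"z":0,"claw":0},{"rx":0,"ry":0,"rz":0,"x":-0.01,"y":-0.0016,"z":0.045,"claw":0},{"rx":0,"ry":0,"rz":0,"x":-0.008,"y":0.035,"z":0.06,"claw":0},{"rx":0,"ry":0,"rz":0,"x":0.002,"y":0.08,"z":0.06,"claw":0},{"rx":0,"ry":0,"rz":0,"x":0.0234,"y":0.1172,"z":0.06,"claw":0}]'

```text
t: 7.05
ee_pos: [0.5273, 0.0283, 0.268]
ee_rot: [[-0.155, 0.988, -0.001], [0.988, 0.155, 0.0], [0.0, -0.001, -1.0]]
ft_force: [0.9, -1.4, 0.5]
opening: 0.003
grasp_force: 0.0
```

Emit:
move_arm --targets '[{"rx":0,"ry":0,"rz":0,"x":0,"y":0.01,"z":0,"claw":0},{"rx":0,"ry":0,"rz":0,"x":0,"y":0.01,"z":0,"claw":0},{"rx":0,"ry":0,"rz":0,"x":0,"y":0.01,"z":-0.03,"claw":0},{"rx":0,"ry":0,"rz":0,"x":0,"y":0.01,"z":-0.06,"claw":0},{"rx":0,"ry":0,"rz":0,"x":0,"y":0.01,"z":-0.064,"claw":0}]'

```text
t: 7.55
ee_pos: [0.5267, 0.0359, 0.2003]
ee_rot: [[-0.155, 0.988, -0.008], [0.988, 0.155, -0.001], [0.001, -0.008, -1.0]]
ft_force: [-1.4, -0.5, -0.1]
opening: -0.002
grasp_force: 0.0
```

```bash
python3 -c "
from h import *
track(['side'])
b=load('side')
cv2.imwrite('pics/b7.png',cv2.resize(b['img'][130:280,220:370],None,fx=4,fy=4,interpolation=cv2.INTER_CUBIC))"
```

```text
side red 41 [ -3.3 108.9]
tip [ -2.  166.9] [0.52744769 0.03600929 0.20129226] [ 0.5 -0.9 -0.8] 7.6
```

View pics/b7.png

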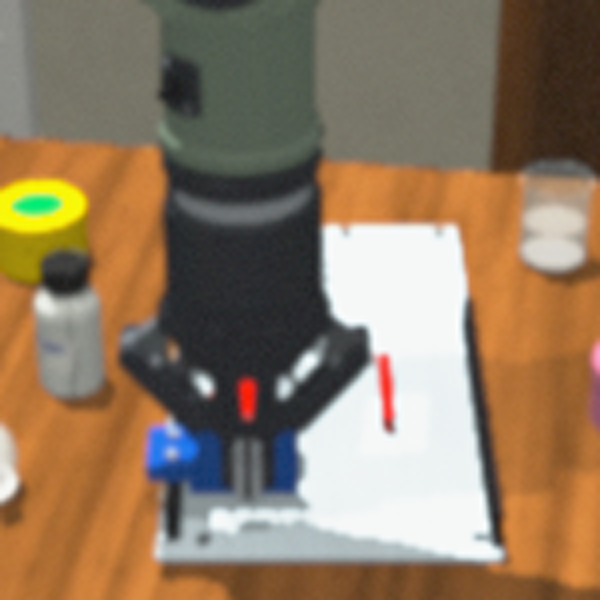

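Emit:
move_arm --targets '[{"rx":0,"ry":0,"rz":0,"x":0.0009,"y":-0.006,"z":0,"claw":0},{"rx":0,"ry":0,"rz":0,"x":0.0016,"y":-0.01,"z":0,"claw":0},{"rx":0,"ry":0,"rz":0,"x":0.0023,"y":-0.0145,"z":0,"claw":0},{"rx":0,"ry":0,"rz":0,"x":0.0032,"y":-0.02,"z":0,"claw":0},{"rx":0,"ry":0,"rz":0,"x":0.0039,"y":-0.025,"z":0,"claw":0}]'

```text
t: 8.1
ee_pos: [0.5334, 0.012, 0.204]
ee_rot: [[-0.156, 0.988, 0.002], [0.988, 0.156, 0.0], [0.0, 0.002, -1.0]]
ft_force: [-0.9, 3.4, 0.8]
opening: -0.003
grasp_force: 1.8
```

Emit:
move_arm --targets '[{"rx":0,"ry":0,"rz":0,"x":0.0008,"y":-0.005,"z":0,"claw":0},{"rx":0,"ry":0,"rz":0,"x":0.0016,"y":-0.01,"z":0,"claw":0},{"rx":0,"ry":0,"rz":0,"x":0.0023,"y":-0.0145,"z":0,"claw":0},{"rx":0,"ry":0,"rz":0,"x":0.0032,"y":-0.02,"z":0,"claw":0},{"rx":0,"ry":0,"rz":0,"x":0.0039,"y":-0.025,"z":0,"claw":0}]'

```text
t: 8.6
ee_pos: [0.5371, -0.0131, 0.2032]
ee_rot: [[-0.157, 0.988, 0.0], [0.988, 0.157, -0.0], [-0.0, 0.0, -1.0]]
ft_force: [1.4, 4.7, 1.0]
opening: 0.002
grasp_force: 1.8
```

```bash
python3 -c "
from h import *
track(['scene'])"
```

```text
scene green 91 [0.8 4.8]
scene red 72 [ 1.  64.6]
tip [ -0.2 116.3] [ 0.53713173 -0.01370549  0.20318063] [0.3 1.7 0.6] 8.65
```

Emit:
move_arm --targets '[{"rx":0,"ry":0,"rz":0,"x":0.0008,"y":-0.005,"z":0,"claw":0},{"rx":0,"ry":0,"rz":0,"x":0.0016,"y":-0.01,"z":0,"claw":0},{"rx":0,"ry":0,"rz":0,"x":0.0023,"y":-0.0145,"z":0,"claw":0},{"rx":0,"ry":0,"rz":0,"x":0.0032,"y":-0.02,"z":0,"claw":0},{"rx":0,"ry":0,"rz":0,"x":0.0039,"y":-0.025,"z":0,"claw":0}]'

```text
t: 9.15
ee_pos: [0.5409, -0.0381, 0.2031]
ee_rot: [[-0.156, 0.988, 0.0], [0.988, 0.156, 0.0], [0.0, 0.0, -1.0]]
ft_force: [0.5, 4.2, -0.1]
opening: -0.0
grasp_force: 1.8
```

Emit:
move_arm --targets '[{"rx":0,"ry":0,"rz":0,"x":0.0008,"y":-0.005,"z":0,"claw":0},{"rx":0,"ry":0,"rz":0,"x":0.0016,"y":-0.01,"z":0,"claw":0},{"rx":0,"ry":0,"rz":0,"x":0.0023,"y":-0.0145,"z":0,"claw":0},{"rx":0,"ry":0,"rz":0,"x":0.0032,"y":-0.02,"z":0,"claw":0},{"rx":0,"ry":0,"rz":0,"x":0.0039,"y":-0.025,"z":0,"claw":0}]'

```text
t: 9.65
ee_pos: [0.5448, -0.0631, 0.2032]
ee_rot: [[-0.156, 0.988, 0.0], [0.988, 0.156, 0.0], [0.0, 0.0, -1.0]]
ft_force: [0.6, 3.6, -0.8]
opening: -0.003
grasp_force: 1.8
```

```bash
python3 -c "
from h import *
track(['scene','side'])"
```

```text
scene green 96 [  1.3 -45.5]
scene red 77 [ 1.5 14.3]
tip [-0.6 65.8] [ 0.54466574 -0.06361485  0.20322865] [-0.2 -1.2 -0.1] 9.75
```

Emit:
move_arm --targets '[{"rx":0,"ry":0,"rz":0,"x":0.0009,"y":-0.006,"z":0,"claw":0},{"rx":0,"ry":0,"rz":0,"x":0.0019,"y":-0.012,"z":0,"claw":0},{"rx":0,"ry":0,"rz":0,"x":0.0028,"y":-0.018,"z":0,"claw":0},{"rx":0,"ry":0,"rz":0,"x":0.0038,"y":-0.024,"z":0,"claw":0},{"rx":0,"ry":0,"rz":0,"x":0.0047,"y":-0.03,"z":0,"claw":0}]'

```text
t: 10.25
ee_pos: [0.5493, -0.0932, 0.2032]
ee_rot: [[-0.156, 0.988, -0.0], [0.988, 0.156, 0.0], [0.0, -0.0, -1.0]]
ft_force: [0.3, 3.1, -0.1]
opening: 0.004
grasp_force: 1.8
```

Emit:
move_arm --targets '[{"rx":0,"ry":0,"rz":0,"x":0.0003,"y":-0.002,"z":0,"claw":0},{"rx":0,"ry":0,"rz":0,"x":0.0006,"y":-0.0035,"z":0,"claw":0},{"rx":0,"ry":0,"rz":0,"x":0.0008,"y":-0.005,"z":0,"claw":0}]'

```text
t: 10.55
ee_pos: [0.5501, -0.0978, 0.2032]
ee_rot: [[-0.156, 0.988, -0.0], [0.988, 0.156, 0.0], [0.0, -0.0, -1.0]]
ft_force: [-0.7, 3.8, 0.3]
opening: 0.003
grasp_force: 1.8
```

Emit:
move_arm --targets '[{"rx":0,"ry":0,"rz":0,"x":0.0001,"y":-0.001,"z":0,"claw":0},{"rx":0,"ry":0,"rz":0,"x":0.0003,"y":-0.002,"z":0,"claw":0},{"rx":0,"ry":0,"rz":0,"x":0.0005,"y":-0.003,"z":0,"claw":0}]'

```text
t: 10.85
ee_pos: [0.5506, -0.1006, 0.2032]
ee_rot: [[-0.157, 0.988, -0.0], [0.988, 0.157, 0.0], [0.0, -0.0, -1.0]]
ft_force: [-1.8, 3.0, 1.2]
opening: -0.001
grasp_force: 1.8
```

Emit:
move_arm --targets '[{"rx":0,"ry":0,"rz":0,"x":0.0001,"y":-0.001,"z":0,"claw":0},{"rx":0,"ry":0,"rz":0,"x":0.0003,"y":-0.002,"z":0,"claw":0}]'

```text
t: 11.05
ee_pos: [0.5509, -0.1027, 0.2032]
ee_rot: [[-0.157, 0.988, -0.0], [0.988, 0.157, 0.0], [0.0, -0.0, -1.0]]
ft_force: [-2.1, 3.1, 0.7]
opening: -0.006
grasp_force: 1.8
```

Emit:
move_arm --targets '[{"rx":0,"ry":0,"rz":0,"x":0.0001,"y":-0.001,"z":0,"claw":0},{"rx":0,"ry":0,"rz":0,"x":0.0003,"y":-0.002,"z":0,"claw":0}]'

```text
t: 11.25
ee_pos: [0.5512, -0.1048, 0.2032]
ee_rot: [[-0.156, 0.988, -0.0], [0.988, 0.156, 0.0], [0.0, -0.0, -1.0]]
ft_force: [-2.0, 4.3, 1.3]
opening: 0.001
grasp_force: 1.8
```

Emit:
move_arm --targets '[{"rx":0,"ry":0,"rz":0,"x":0.0001,"y":-0.001,"z":0,"claw":0},{"rx":0,"ry":0,"rz":0,"x":0.0003,"y":-0.002,"z":0,"claw":0}]'

```text
t: 11.45
ee_pos: [0.5515, -0.1068, 0.2032]
ee_rot: [[-0.156, 0.988, -0.0], [0.988, 0.156, 0.0], [0.0, -0.0, -1.0]]
ft_force: [-1.8, 4.7, 1.4]
opening: 0.001
grasp_force: 3.1
```

Emit:
move_arm --targets '[{"rx":0,"ry":0,"rz":0,"x":0.0001,"y":-0.001,"z":0,"claw":0},{"rx":0,"ry":0,"rz":0,"x":0.0003,"y":-0.002,"z":0,"claw":0}]'

```text
t: 11.65
ee_pos: [0.5517, -0.1075, 0.2032]
ee_rot: [[-0.155, 0.988, -0.001], [0.988, 0.155, 0.004], [0.004, -0.0, -1.0]]
ft_force: [-0.8, 13.4, 2.3]
opening: -0.006
grasp_force: 6.7
```

13 N and stalled within the stop's range (about -117 mm): seated. Back off.

Emit:
move_arm --targets '[{"rx":0,"ry":0,"rz":0,"x":-0.0003,"y":0.002,"z":0,"claw":0},{"rx":0,"ry":0,"rz":0,"x":-0.002,"y":0.013,"z":0,"claw":0},{"rx":0,"ry":0,"rz":0,"x":-0.004,"y":0.025,"z":0,"claw":0},{"rx":0,"ry":0,"rz":0,"x":-0.004,"y":0.025,"z":0.04,"claw":0},{"rx":0,"ry":0,"rz":0,"x":-0.006,"y":0.04,"z":0.08,"claw":0}]'

```text
t: 12.15
ee_pos: [0.5458, -0.0686, 0.2833]
ee_rot: [[-0.156, 0.988, -0.002], [0.988, 0.156, -0.001], [-0.0, -0.002, -1.0]]
ft_force: [0.7, -0.3, 0.9]
opening: 0.002
grasp_force: 0.0
```

Emit:
move_arm --targets '[{"rx":0,"ry":0,"rz":0,"x":0,"y":0.02,"z":0.04,"claw":0},{"rx":0,"ry":0,"rz":0,"x":0,"y":0.05,"z":0.07,"claw":0},{"rx":0,"ry":0,"rz":0,"x":0,"y":0.09,"z":0.09,"claw":0},{"rx":0,"ry":0,"rz":0,"x":0,"y":0.09,"z":0.09,"claw":0},{"rx":0,"ry":0,"rz":0,"x":0,"y":0.09,"z":0.09,"claw":0}]'

```text
t: 12.65
ee_pos: [0.5456, 0.0223, 0.3736]
ee_rot: [[-0.159, 0.987, 0.001], [0.987, 0.159, -0.001], [-0.001, 0.001, -1.0]]
ft_force: [0.0, 0.0, -0.7]
opening: -0.001
grasp_force: 0.0
```

```bash
python3 -c "
from h import *
track(['wrist','scene'])
b=load('wrist')
cv2.imwrite('pics/w8.png',b['img'])"
```

```text
wrist red 153 [-70.7  65.2]
scene red 82 [  1.8 -29.3]
tip [ 13.5 149.2] [0.54553985 0.02096963 0.37226165] [-0.2 -1.4 -0. ] 12.75
```

View pics/w8.png

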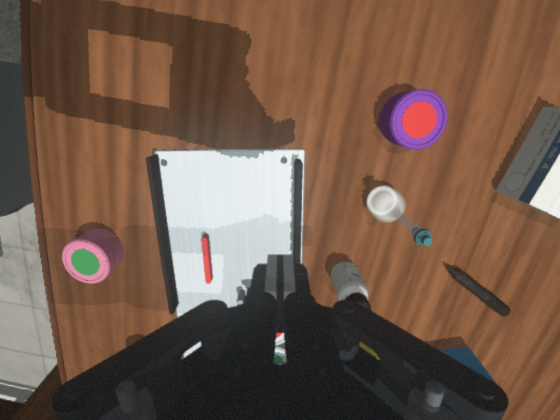

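The red tin sits in the lane at y≈-27, touching the pusher at about +3, and the bystanders are untouched (flask (385,205), bottle (350,285)).

```bash
python3 -c "
from rig import manip
print(manip.hand_in())"
```

```text
the job is handed in; nothing more can be done
None
```

I nudged the green tin off the mouth, eased it round in front of the red one, and fed both through with the blue pusher. The front tin pressed on the hidden stop at about 13 N (stop face near y = -117 mm). I then backed the arm clear and handed the job in at about 13 s. The last pictures show the bottle and flask undisturbed; the beaker was not in the last one I viewed.

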